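# Load a varnish strainer and hold its keyed collar home

### The job

Get the varnish strainer ready: lay the perforated strainer disc centred on the sprung seat on top of the tripod's spigot, lay the plain sealing ring centred on the disc, and bring the knurled collar over both, open end down. Turn the collar until its hidden keyways drop over the three pins of the spigot, push it down against the spring until it sits fully home on the shoulder, and finish while still holding it pressed home: do not let go, I will put the locking pin in. Do not knock the violin, and leave the loose things standing around where they are.

Things in the scene. Friction and masses are not known exactly. Their poses are not given: they have to be found in the camera images.
- cell_shoulder (a point): Centre of the flat shoulder (top of the 80 mm round flange) of the strainer cell, a metal tripod screwed to the bench behind the violin, a steel cup under it; z up, 85 mm above the bench. From it rises the spigot: 38 mm in diameter, rim 25 mm above the shoulder, chamfered over its last 3.5 mm. Rigid; nothing of the tripod stands higher than the shoulder beside the spigot.
- cell_pin (a point): Tip of one of three round pins, 6 mm in diameter, that stand out radially from the spigot 120 degrees apart (this one on the shoulder point's +x side): 23.2 mm from the axis, centre line 11 mm and top 14 mm above the shoulder.
- spring_seat (a joint): Sprung flat round seat, 33 mm in diameter, in the top of the spigot: 0 = up, its top 30 mm above the shoulder; grows (m) as it is pressed down, stop at 0.0048. The spring pushes up with 4 N at 0 and 1.5 N more per mm (10 N at 4 mm). It has no rim: what lies on it is centred only by how it was put down.
- strainer_disc: Perforated steel strainer disc, 33 mm in diameter, 8 mm thick, full of small holes, 45 g. Origin at the centre of its underside, z up. Lies flat on the bench, to the left of the violin. It goes first, on the seat.
- seal_ring: Plain sealing ring, 33 mm outside diameter, 18 mm bore, 8 mm thick, 20 g. Origin at the centre of its underside, z up. Lies flat on the bench, to the left of the violin. It goes on the strainer disc.
- collar: Knurled round steel collar, 56 mm in diameter, 47 mm high, about 0.18 kg, standing open end down on the bench, to the left of the violin. Origin on its axis in the plane of its lower rim, z up. Bore 41 mm wide and 42 mm deep; above it an inward lip, 5 mm thick, with a 23 mm window. Unless keyed, its rim stops on the pins, 14 mm above the shoulder.
- collar_mouth (a point): Centre of the collar's open lower end. Inside are three keyways, 10.5 mm wide, 120 degrees apart, over the whole depth, out to 24.7 mm from the axis: unseen, not told by the listed orientation, found only by turning, at most 120 degrees either way. Within 5 degrees it drops 10 mm until the lip meets disc and ring; the last 4 mm, to the shoulder, press the spring.
- violin: A finished violin, fixed in a wooden cradle in the middle of the bench; origin under its middle. It stands between the parts (left) and the robot's right; body and bridge up to 160 mm, neck up to 230 mm high. Do not strike it; pass over it with everything above 0.27 m.
- violin_scroll (a point): Top of the violin's scroll, the highest point of the instrument, about 0.26 m above the bench.
- violin_left_edge (a point): Point on the upper left edge of the violin's body (the body lies to the -y side of it), about 90 mm high; the disc, ring and collar stand on its +y side, centres 45 mm or more from the edge, one near the robot, one in the middle, one farther off, so fingers that close along world x stay clear of it.
- thumb_plane: Bystander: small brass thumb plane, 26x71x30 mm, on the robot's right in front of the violin. Origin at the centre of its underside.
- tape_roll: Bystander: roll of paper tape lying flat, 89 mm across, 19 mm high, at the left rear. Origin at the centre of its underside.
- spool: Bystander: wooden bobbin of thread, 35 mm across, 42 mm high, behind the strainer. Origin at the centre of its underside.
- varnish_bottle: Bystander: brown varnish bottle with a dark cap, 44 mm across, 128 mm high, behind the strainer. Origin at the centre of its underside.
- maple_piece: Bystander: maple offcut, 31x86x14 mm, lying at the left between strainer and tape. Origin at the centre of its underside.

How it is judged:
By the outcome, as a careful person would: the job done as asked, in the order asked, and still so for the second after the job is handed in, while the arm keeps its last pose, push and grip.
It also fails if it takes over 72 s, if anything falls off the work surface, if the arm or the gripper's body presses on something with over 40 N, if the wrist force passes 120 N, or if a joint passes its speed limit or range.

### The arm

A 7-joint arm with a two-finger parallel gripper is mounted at the origin on a cart in front of the work surface, level with it; the furniture and walls round the work are solid. World frame = base frame: x ahead of the robot, y to its left, z up, the work surface at z = 0. Lengths are in mm, angles in rad, forces in N, time in s.
With the tool pointing down it reaches from about 350 to 900 mm from the base axis. Payload 19.9 kg.
Tool frame: the origin (TCP) lies midway between the tips of the shut fingers; the grasp point (between the pads) lies 19 mm behind it; z points along the fingers, y is the line along which they close (so a half turn about z gives the same grasp; the last joint's range is limited). The gripper opens to 94 mm and grips with 3 to 60 N. Pads are 16 mm wide; open, the fingers measure 119 mm over their backs; the gripper's body (75 mm by 177 mm) begins 78 mm behind the grasp point.
Start: joints at [-1.222, 0.417, -0.01, 1.614, 0.005, 1.111, -0.053], TCP at [238.068, 577.86, 205.425] pointing down, gripper open.
Joint ranges: [-2.81, 2.81], [-0.39, 2.02], [-1.27, 1.25], [0.06, 2.57], [-1.19, 4.33], [0.19, 2], [-2.82, 2.82]. Speed limits (rad/s): [1.89, 1.89, 2.39, 2.39, 3.01, 3.01, 3.01].

### API

Orientations are given as [roll, pitch, yaw] about the fixed x, y, z axes, in that order (R = Rz(yaw) Ry(pitch) Rx(roll)).
In Python, from station import ctrl gives the robot as it stands.
- The arm moves only by the shell command python3 inch.py [OPENING] [FORCE], which reads ROWS from standard input. ROWS is a JSON list of rows, 1 to 20 of them, each an object with the fields pos (a list: dx, dy, dz in mm), rot (a list: a rotation vector rx, ry, rz in rad); a field left out counts as zero; each row shifts and turns the commanded pose from where the row before left it, along the tool's axes as they then stand; what a row does not reach is not made up. A row lasts 1/8 s, in which the tool goes at most 62.5 mm and 0.188 rad, less where a joint would pass 70% of its speed; a pose out of reach is approached as far as the arm can. OPENING is the opening from 0.0 (shut) to 1.0 (fully open), set as the command begins (- or left out keeps the last). The fingers move at their own pace and stop on an object; FORCE is the grip in N (left out, the last holds). Time passes only in rows, so rows that do not move let the fingers close. It prints the time, the measured TCP pose, the force, the opening and the grip force at its end. Input that does not fit is refused with a message, and nothing moves.
- ctrl.state(): the state, without advancing time (a new reading comes with each control period).
- ctrl.read_camera(name): name is "scene" or "top" or "wrist"; returns (picture, depth): 420x560x3 uint8, red, green, blue; 420x560 float32, mm along the optical axis (not along the pixel's ray), 0 where there is no reading.
- ctrl.camera_model(name): a dict with "intrinsics" (3x3 intrinsics, pixels), "position" and "rotation" of the camera in the world; the wrist camera has in their place "T_tool_cam" (4x4, takes a point from camera to tool coordinates, whose origin is the TCP and whose axes are the flange's). Camera axes: x right, y down, z forward; pixel columns grow to the right and rows downward; lengths in mm; the calibration is good to about 2 mm. A picture is of the moment at which its call begins: read the wrist's pose just before it. camera_model takes no time and is no camera call.
- ctrl.sign_off(): hands the job in; it is judged then, once.
The state is a dict: "t": time; "joints": joint angles; "joint_velocities": joint speeds; "tau": joint torques, N m; "ee_pos": TCP position; "orientation": TCP orientation; "force": force on the tool from outside, world axes, zero at the start; "moment": the same for the moment, N m; "opening": opening from 0.0 (shut) to 1.0 (fully open); "finger_force": force on a finger pad.
Only numpy, scipy, OpenCV 4.12 (cv2) and the standard library are available. Lean on these libraries where they do the work, as an engineer would, in place of code of your own. Each camera call takes 0.05 s, during which the arm holds its last target. There are 200 camera calls.

## Working session

There is one attempt and no reset: what is moved stays moved. The work goes in short steps, Python scripts to look and compute and a shell command to move; the robot and the scene stay as the last step left them, time stands still between calls to the robot, and variables do not carry over. Pictures are saved under pics/ and viewed, at most 12 in all, crops included, and the job is handed in when it is done.

```bash
ls; mkdir -p pics
cat > h.py <<'E'
import numpy as np, cv2
from station import ctrl
from scipy.spatial.transform import Rotation as R
def toolT():
    s=ctrl.state(); T=np.eye(4); T[:3,:3]=R.from_euler('xyz',s['orientation']).as_matrix(); T[:3,3]=s['ee_pos']; return T
def cam(n):
    T=toolT(); m=ctrl.camera_model(n)
    if n=='wrist': C=T@np.array(m['T_tool_cam'])
    else:
        C=np.eye(4); C[:3,:3]=m['rotation']; C[:3,3]=m['position']
    im,d=ctrl.read_camera(n); return im,d,np.array(m['intrinsics']),C
def cloud(d,K,C):
    v,u=np.indices(d.shape); P=np.stack([(u-K[0,2])/K[0,0]*d,(v-K[1,2])/K[1,1]*d,d],-1)
    P=P@C[:3,:3].T+C[:3,3]; P[d<=0]=np.nan; return P
def save(n,im): cv2.imwrite('pics/'+n+'.png',cv2.cvtColor(im,cv2.COLOR_RGB2BGR))
E
python3 - <<'E'
from h import *
s=ctrl.state()
print({k:np.round(v,3) for k,v in s.items()})
for n in ['top','scene']:
    im,d,K,C=cam(n); save(n,im); np.savez(n,im=im,d=d,K=K,C=C); print(n,K.round(1).tolist(),C.round(2).tolist())
print(ctrl.camera_model('wrist'))
E
```

```text
inch.py
pics
station.py
{'t': np.float64(0.0), 'joints': array([-1.221,  0.418, -0.01 ,  1.614,  0.005,  1.111, -0.053]), 'joint_velocities': array([ 0.002, -0.001, -0.   , -0.001,  0.   , -0.002, -0.001]), 'tau': array([ 2.0000e-03, -8.5128e+01,  6.4000e-01, -4.2599e+01, -4.9000e-02,
        1.9000e-02,  0.0000e+00]), 'ee_pos': array([237.968, 577.516, 204.823]), 'orientation': array([-3.14 ,  0.   ,  2.751]), 'force': array([ 0.005,  0.084, -0.064]), 'moment': array([-0.037,  0.033,  0.012]), 'finger_force': np.float64(0.0), 'opening': np.float64(0.996)}
top [[503.0, 0.0, 278.0], [0.0, 503.0, 212.4], [0.0, 0.0, 1.0]] [[-3.04, 0.01, -1.58, 427.87], [-3.04, 0.01, -1.58, -91.26], [-3.04, 0.01, -1.58, 1414.14], [0.0, 0.0, 0.0, 1.0]]
scene [[395.7, 0.0, 280.3], [0.0, 395.7, 207.9], [0.0, 0.0, 1.0]] [[-2.48, -0.02, -2.51, 103.65], [-2.48, -0.02, -2.51, 555.72], [-2.48, -0.02, -2.51, 1158.14], [0.0, 0.0, 0.0, 1.0]]
{'intrinsics': array([[373.6790391 ,   0.        , 283.1677297 ],
       [  0.        , 373.6790391 , 210.73755642],
       [  0.        ,   0.        ,   1.        ]]), 'T_tool_cam': array([[ 6.83063022e-04, -9.58483956e-01, -2.85145647e-01,
         8.26273446e+01],
       [ 9.99999620e-01,  5.00366524e-04,  7.13563329e-04,
         1.44955324e-01],
       [-5.41261665e-04, -2.85146027e-01,  9.58483933e-01,
        -1.78745006e+02],
       [ 0.00000000e+00,  0.00000000e+00,  0.00000000e+00,
         1.00000000e+00]])}
```

```bash
sed -i "s/C\[:3,:3\]=m\['rotation'\]/C[:3,:3]=R.from_euler('xyz',m['rotation']).as_matrix()/" h.py
python3 - <<'E'
from h import *
for n in ['top','scene']:
    z=np.load(n+'.npz'); C=np.eye(4); C[:3,3]=z['C'][:3,3]; C[:3,:3]=R.from_euler('xyz',ctrl.camera_model(n)['rotation']).as_matrix()
    P=cloud(z['d'],z['K'],C); np.savez(n,im=z['im'],d=z['d'],K=z['K'],C=C,P=P)
    print(C.round(3).tolist(), P[::70,::80].round(0).tolist()[2:5])
E
```

```text
(no output)
```

View pics/top.png

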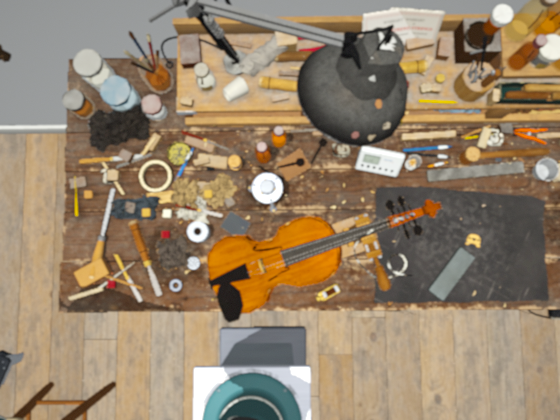

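View pics/scene.png

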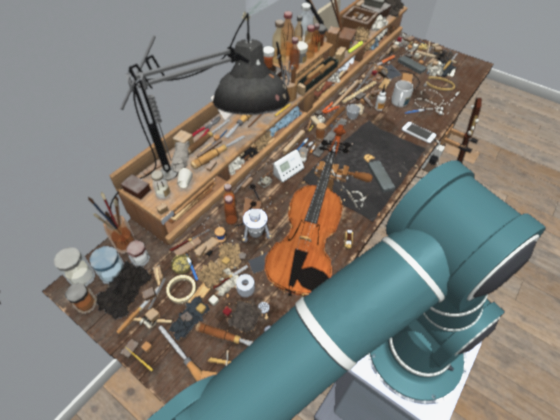

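Run:
```python
from h import *
z=np.load('top.npz'); im=z['im']; K=z['K'];C=z['C'];P=z['P']
save('topc',cv2.resize(im[140:310,140:300],None,fx=4.4,fy=3.5*1,interpolation=cv2.INTER_CUBIC)[:600,:800])
def ray(u,v,h):
    r=C[:3,:3]@np.array([(u-K[0,2])/K[0,0],(v-K[1,2])/K[1,1],1]); return (C[:3,3]+r*(h-C[2,3])/r[2]).round(1)
for n,u,v,h in [('cell',267,188,115),('collar',197,231,47),('disc',193.5,263,8),('ring',175.5,285,8)]:
    print(n,ray(u,v,h)); print(P[int(v)-3:int(v)+4:3,int(u)-9:int(u)+10:3,2].round(0).tolist())
```

```text
cell [625.2 -50.1 115. ]
[[84.0, 114.0, nan, 121.0, 118.0, 119.0, 85.0], [88.0, 118.0, 117.0, 113.0, 115.0, 109.0, 85.0], [86.0, 87.0, 117.0, 113.0, 120.0, 101.0, 90.0]]
collar [518.7 143.5  47. ]
[[-3.0, 53.0, 46.0, 2.0, -3.0, 50.0, 47.0], [46.0, 45.0, 3.0, 2.0, 0.0, 51.0, 44.0], [1.0, 47.0, 43.0, -3.0, -0.0, 46.0, 45.0]]
disc [432. 159.   8.]
[[12.0, 14.0, 5.0, 12.0, 9.0, -2.0, -139.0], [18.0, 14.0, 10.0, 10.0, 10.0, 11.0, -3.0], [5.0, -4.0, 11.0, 12.0, 13.0, 6.0, -4.0]]
ring [371.6 208.4   8. ]
[[-4.0, -5.0, 4.0, -4.0, 5.0, 4.0, 3.0], [4.0, 4.0, 10.0, -6.0, 1.0, 11.0, -6.0], [-5.0, 7.0, 14.0, 4.0, 11.0, 4.0, 5.0]]
```

View pics/topc.png

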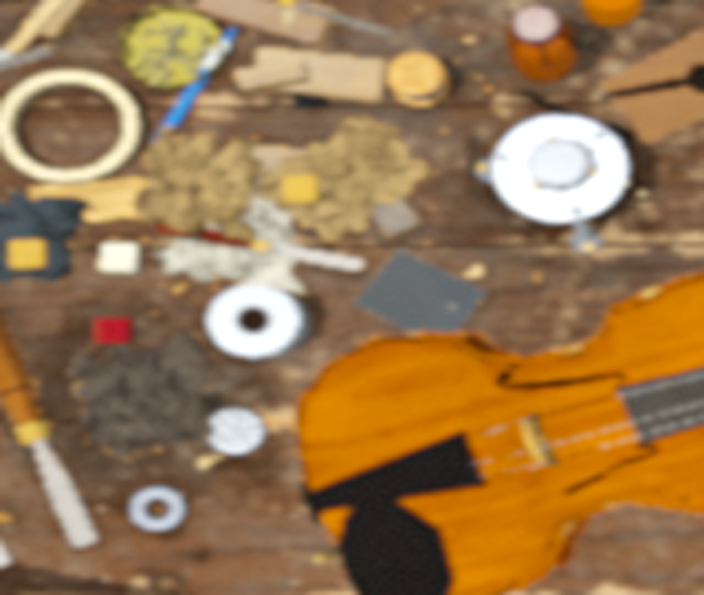

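```bash
echo '[{"rot":[0,0,0.169]},{"rot":[0,0,0.169]},{"rot":[0,0,0.169]},{"rot":[0,0,0.169]},{"rot":[0,0,0.169]},{"rot":[0,0,0.169]},{"rot":[0,0,0.166]},{"pos":[-47,26.5,0]},{"pos":[-47,26.5,0]},{"pos":[-47,26.5,0]},{"pos":[-47,26.5,0]},{"pos":[-47,26.5,0]},{"pos":[-47,26.5,0]},{"pos":[-47,26.5,0]},{"pos":[-47,26.5,0]},{}]' | python3 inch.py 0.6 30
python3 - <<'E'
from h import *
im,d,K,C=cam('wrist'); save('w1',im); np.savez('w1',im=im,d=d,K=K,C=C,P=cloud(d,K,C)); print(ctrl.state()['joints'].round(2))
E
```

```text
t: 2.1
ee_pos: [451.6, 198.2, 205.5]
orientation: [3.141, 0.001, 1.565]
force: [0.2, 0.8, 0.2]
opening: 0.604
finger_force: 0.0
[-0.88  0.19  0.45  1.95 -0.1   1.02 -0.39]
```

View pics/w1.png

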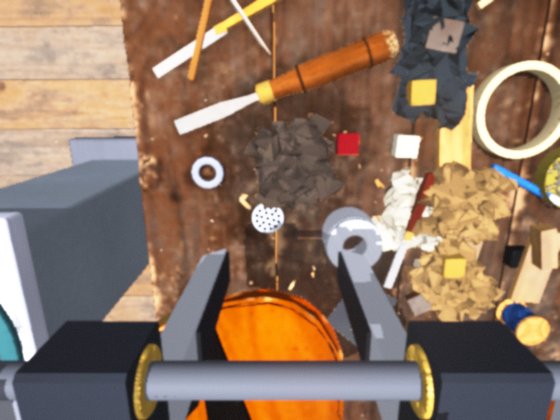

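```bash
cat >> h.py <<'E'
def rect(im,K,C,c,h,half=50,s=4):
    # orthorectify plane z=h about c (world xy): col->x, row->-y, s px/mm
    n=2*half*s; v,u=np.indices((n,n)); W=np.stack([c[0]+(u-n/2)/s,c[1]-(v-n/2)/s,np.full(u.shape,h,float)],-1)
    q=(W-C[:3,3])@C[:3,:3]; return cv2.remap(im,(q[...,0]/q[...,2]*K[0,0]+K[0,2]).astype(np.float32),(q[...,1]/q[...,2]*K[1,1]+K[1,2]).astype(np.float32),cv2.INTER_LINEAR)
def circ(im,K,C,c,h,r,half=50,s=4,p2=12):
    g=cv2.GaussianBlur(cv2.cvtColor(rect(im,K,C,c,h,half,s),cv2.COLOR_RGB2GRAY),(0,0),2)
    o=cv2.HoughCircles(g,cv2.HOUGH_GRADIENT,1,20,param1=60,param2=p2,minRadius=int((r-1.5)*s),maxRadius=int((r+1.5)*s))
    return [] if o is None else [(round(c[0]+(x-half*s)/s,1),round(c[1]-(y-half*s)/s,1),round(q/s,1)) for x,y,q in o[0][:3]]
E
python3 - <<'E'
from h import *
z=np.load('w1.npz'); im,K,C,P=z['im'],z['K'],z['C'],z['P']
for n,c,h,r in [('ring',(371,208),8,16.5),('disc',(432,159),8,16.5),('collar',(519,143),47,28),('collarwin',(519,143),47,11.5)]:
    print(n,circ(im,K,C,c,h,r))
    g=P[abs(P[...,0]-c[0])+0*1<40 if 0 else (np.hypot(P[...,0]-c[0],P[...,1]-c[1])<40)&(abs(P[...,2]-h)<3)]
    print(g.mean(0),len(g),(g.min(0)+g.max(0))/2)
t=np.load('top.npz')
for n,c,h,r in [('ring',(371,208),8,16.5),('disc',(432,159),8,16.5),('collar',(519,143),47,28),('shoulder',(625,-50),85,40),('seat',(625,-50),115,16.5)]:
    print('top',n,circ(t['im'],t['K'],t['C'],c,h,r))
a=[cv2.resize(rect(im,K,C,c,h),(260,260)) for c,h in [((371,208),8),((432,159),8),((519,143),47)]]; save('r1',np.hstack(a))
E
```

```text
ring [(np.float32(374.6), np.float32(210.9), np.float32(16.6))]
[375.72760202 211.26904016   7.87114861] 561 [375.64410291 210.8130025    7.83383391]
disc [(np.float32(435.6), np.float32(161.9), np.float32(17.2))]
[434.89778104 166.61530357   8.31239038] 891 [435.60871846 172.15757307   8.03772836]
collar [(np.float32(521.4), np.float32(145.4), np.float32(27.6)), (np.float32(513.1), np.float32(158.1), np.float32(27.0))]
[522.38644247 151.63240019  46.20751698] 1426 [521.80474002 147.91866132  46.30346841]
collarwin [(np.float32(521.1), np.float32(145.1), np.float32(11.2))]
[522.38644247 151.63240019  46.20751698] 1426 [521.80474002 147.91866132  46.30346841]
top ring []
top disc [(np.float32(431.1), np.float32(160.6), np.float32(17.0))]
top collar [(np.float32(518.1), np.float32(143.4), np.float32(29.1))]
top shoulder [(np.float32(631.4), np.float32(-48.1), np.float32(41.4))]
top seat [(np.float32(638.6), np.float32(-70.6), np.float32(17.6)), (np.float32(632.9), np.float32(-73.1), np.float32(17.3)), (np.float32(649.6), np.float32(-42.4), np.float32(17.0))]
```

View pics/r1.png

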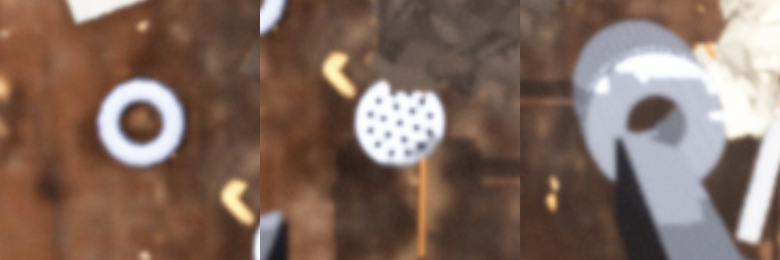

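Run:
```python
from h import *
P=np.load('w1.npz')['P'].reshape(-1,3)
for n,c,a,b in [('ring',(374.8,211),20,40),('disc',(435.6,161.9),20,40),('collar',(521.3,145.3),30,48)]:
    for sg in (-1,1):
        dx=(P[:,0]-c[0])*sg; m=(dx>a)&(dx<b)&(abs(P[:,1]-c[1])<11); print(n,sg,m.sum(),np.percentile(P[m,2],[50,90,99]).round(1) if m.any() else '')
T=toolT(); p=np.array([435.6,161.9,60]); print((T[:3,:3].T@(p-T[:3,3])).round(1), ctrl.state()['orientation'])
```

```text
ring -1 401 [-0.7  0.3  1.2]
ring 1 1018 [238.4 278.7 325.6]
disc -1 357 [-0.6  0.3  1. ]
disc 1 328 [-1.2 -0.3  7.7]
collar -1 308 [-1.2 -0.3  0.6]
collar 1 300 [11.2 16.3 19.8]
[-38.5 -14.8 145.4] [-3.14144791e+00  3.52389836e-04  1.56773950e+00]
```

```bash
echo '[{"pos":[-13,-5,48]},{"pos":[-13,-5,48]},{"pos":[-12.5,-4.8,49.4]},{}]' | python3 inch.py 0.53 30
python3 - <<'E'
from h import *
im,d,K,C=cam('wrist'); T=toolT(); c=circ(im,K,C,(436,162),8,16.5,40); print(c,T[:3,3])
if c: print((T[:3,:3].T@(np.array([c[0][0],c[0][1],2])-T[:3,3])).round(1))
E
```

```text
t: 2.65
ee_pos: [433.0, 162.7, 58.0]
orientation: [-3.137, 0.003, 1.571]
force: [0.6, 0.3, 0.8]
opening: 0.533
finger_force: 0.0
[(np.float32(435.4), np.float32(162.1), np.float32(16.9)), (np.float32(421.4), np.float32(189.1), np.float32(16.9))] [434.61433711 163.72189532  60.00853152]
[-1.5  0.9 58. ]
```

```bash
echo '[{"pos":[-1.5,0.9,28]},{"pos":[0,0,22]},{"pos":[0,0,8]},{},{}]' | python3 inch.py; echo '[{},{},{},{}]' | python3 inch.py 0.2 25
```

```text
t: 3.32
ee_pos: [436.8, 162.5, 3.2]
orientation: [3.14, -0.001, 1.571]
force: [-0.3, 0.5, -0.1]
opening: 0.529
finger_force: 0.0
t: 3.82
ee_pos: [436.3, 162.0, 2.3]
orientation: [3.141, -0.0, 1.571]
force: [-2.0, -0.0, 6.9]
opening: 0.325
finger_force: 25.0
```

```bash
echo '[{"pos":[0,0,-20]},{"pos":[0,0,-50]},{"pos":[0,0,-60]},{},{}]' | python3 inch.py
python3 - <<'E'
from h import *
im,d,K,C=cam('wrist'); T=toolT(); P=cloud(d,K,C); Q=(P-T[:3,3])@T[:3,:3]
m=(abs(Q[...,0])<25)&(abs(Q[...,1])<13)&(abs(Q[...,2])<30); print(m.sum(),np.percentile(Q[m],[2,50,98],axis=0).round(1))
h=T[2,3]+6; print(circ(im,K,C,T[:2,3],h,16.5,40), T[:3,3])
save('g1',np.hstack([cv2.resize(im[180:340,200:360],(400,400),interpolation=cv2.INTER_CUBIC),cv2.resize(rect(im,K,C,T[:2,3],h,25),(400,400))]))
E
```

```text
t: 4.45
ee_pos: [435.9, 162.0, 131.8]
orientation: [-3.141, -0.0, 1.571]
force: [-0.4, -0.4, -0.7]
opening: 0.331
finger_force: 25.0
2884 [[-14.1 -12.2  -7.7]
 [  2.3   0.4  -6.4]
 [ 16.5  12.4  -1. ]]
[(np.float64(436.7), np.float64(162.3), np.float32(16.9))] [435.59095682 161.6987851  131.29213348]
```

View pics/g1.png

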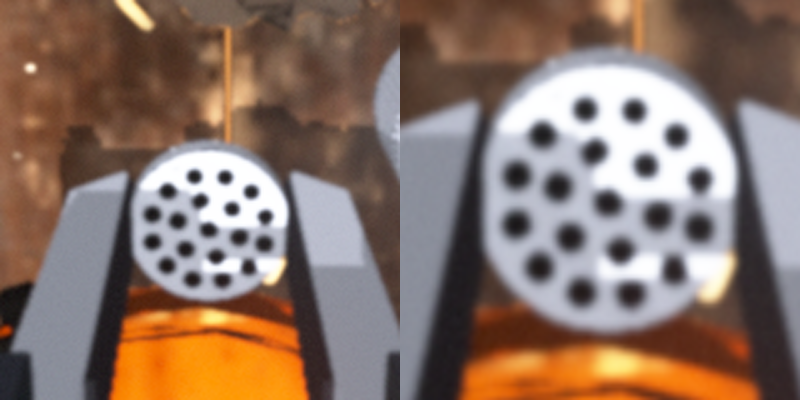

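```bash
echo '[{"pos":[0,0,-45]},{"pos":[0,0,-50]},{"pos":[0,0,-50]},{"pos":[0,0,-25]},{"pos":[-26.5,23.7,0]},{"pos":[-26.5,23.7,0]},{"pos":[-26.5,23.7,0]},{"pos":[-26.5,23.7,0]},{"pos":[-26.5,23.7,0]},{"pos":[-26.5,23.7,0]},{"pos":[-26.5,23.7,0]},{"pos":[-26.5,23.7,0]},{},{},{}]' | python3 inch.py
python3 - <<'E'
from h import *
im,d,K,C=cam('wrist'); T=toolT(); P=cloud(d,K,C); print(T[:3,3],ctrl.state()['joints'].round(2))
np.savez('w2',im=im,d=d,K=K,C=C,P=P)
c=(628,-48)
print('sh',circ(im,K,C,c,85,40,60),'seat',circ(im,K,C,c,115,16.5,40),'rim',circ(im,K,C,c,110,19,40))
r=np.hypot(P[...,0]-c[0],P[...,1]-c[1])<50
for lo,hi in [(82,88),(113,118)]:
    g=P[r&(P[...,2]>lo)&(P[...,2]<hi)]; print(len(g),g.mean(0).round(1),((g.min(0)+g.max(0))/2).round(1),(g.max(0)-g.min(0)).round(1))
save('c1',np.hstack([im[100:320,180:390],cv2.resize(rect(im,K,C,c,115,50),(220,220)),cv2.resize(rect(im,K,C,c,85,50),(220,220))]))
E
```

```text
t: 6.38
ee_pos: [625.4, -49.2, 301.7]
orientation: [-3.141, -0.0, 1.572]
force: [0.2, -0.2, -1.0]
opening: 0.335
finger_force: 25.0
[625.4954254 -49.2362197 301.9677119] [-0.45  0.41  0.66  1.5  -0.26  1.32  0.24]
sh [(np.float32(632.9), np.float32(-47.4), np.float32(40.8))] seat [(np.float32(651.9), np.float32(-51.9), np.float32(15.6)), (np.float32(642.9), np.float32(-58.4), np.float32(17.8)), (np.float32(648.1), np.float32(-56.4), np.float32(16.1))] rim [(np.float32(642.1), np.float32(-58.4), np.float32(19.8))]
2965 [633.6 -44.7  84.5] [633.8 -47.4  85. ] [78.2 78.3  5.9]
801 [633.7 -47.1 114.4] [633.7 -47.4 115.1] [31.1 32.1  4.3]
```

View pics/c1.png

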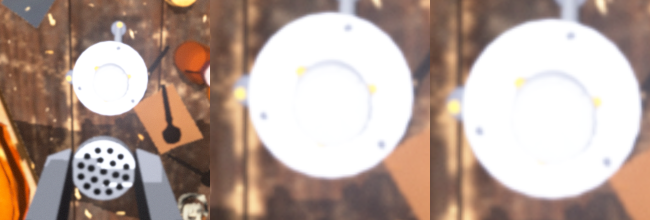

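```bash
echo '[{"pos":[0.9,3.6,30]},{"pos":[0.9,3.4,40]},{"pos":[0,0,40]},{"pos":[0,0,15]},{},{},{}]' | python3 inch.py
python3 - <<'E'
from h import *
im,d,K,C=cam('wrist'); T=toolT(); P=cloud(d,K,C); print(T[:3,3])
np.savez('w3',im=im,d=d,K=K,C=C,P=P)
c=(633,-47.4)
print('sh',circ(im,K,C,c,85,40,60),'disc',circ(im,K,C,T[:2,3],T[2,3]+6,16.5,40))
r=np.hypot(P[...,0]-c[0],P[...,1]-c[1])<50
for lo,hi in [(82,88),(112,118)]:
    g=P[r&(P[...,2]>lo)&(P[...,2]<hi)]; print(len(g),g.mean(0).round(1),((g.min(0)+g.max(0))/2).round(1),(g.max(0)-g.min(0)).round(1))
save('c2',np.hstack([cv2.resize(rect(im,K,C,c,115,25),(400,400)),cv2.resize(rect(im,K,C,c,85,50),(400,400))]))
E
```

```text
t: 7.3
ee_pos: [633.4, -48.4, 178.4]
orientation: [3.14, -0.0, 1.571]
force: [0.4, 0.0, -0.2]
opening: 0.331
finger_force: 25.0
[633.23024409 -48.30697632 178.15231606]
sh [(np.float32(632.9), np.float32(-46.8), np.float32(40.0)), (np.float32(625.1), np.float32(-107.3), np.float32(40.2)), (np.float32(622.1), np.float32(-99.8), np.float32(38.9))] disc [(np.float64(634.4), np.float64(-48.2), np.float32(16.7)), (np.float64(643.1), np.float64(-17.9), np.float32(15.9))]
4899 [633.3 -38.   84.5] [633.4 -43.4  85. ] [79.5 71.6  5.9]
1448 [633.3 -44.5 114.4] [633.2 -44.8 114.4] [32.3 27.6  4.5]
```

View pics/c2.png

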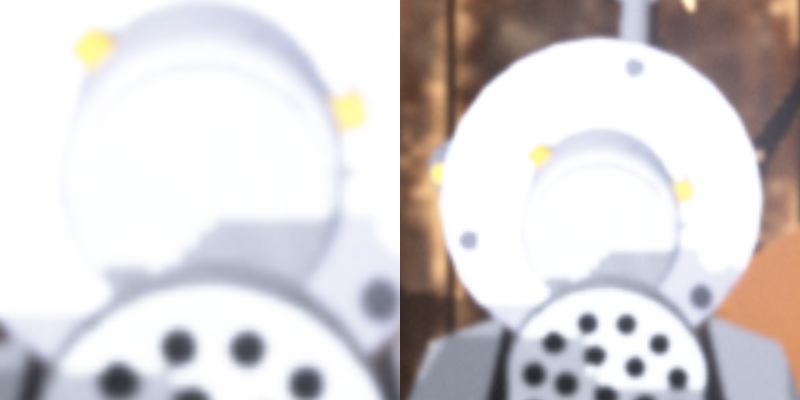

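```bash
echo '[{"pos":[1.1,-1.4,20]},{"pos":[0,0,25]},{"pos":[0,0,13]},{},{},{}]' | python3 inch.py; echo '[{"pos":[0,0,0.7]},{}]' | python3 inch.py; echo '[{"pos":[0,0,0.7]},{}]' | python3 inch.py
```

```text
t: 8.1
ee_pos: [631.7, -47.3, 119.7]
orientation: [3.141, -0.0, 1.571]
force: [-0.1, -0.1, -0.5]
opening: 0.33
finger_force: 25.0
t: 8.35
ee_pos: [631.4, -47.2, 118.5]
orientation: [3.141, -0.0, 1.571]
force: [-0.2, -0.0, 1.5]
opening: 0.328
finger_force: 25.0
t: 8.6
ee_pos: [631.3, -47.2, 117.6]
orientation: [-3.142, 0.0, 1.571]
force: [-0.2, 0.2, -0.6]
opening: 0.33
finger_force: 25.0
```

```bash
echo '[{"pos":[0,0,0.6]},{},{}]' | python3 inch.py; echo '[{"pos":[0,0,0.6]},{},{}]' | python3 inch.py
```

```text
t: 8.98
ee_pos: [631.4, -47.3, 117.1]
orientation: [-3.142, 0.0, 1.571]
force: [-0.8, 0.0, 0.1]
opening: 0.324
finger_force: 25.0
t: 9.35
ee_pos: [631.4, -47.3, 116.6]
orientation: [3.141, 0.0, 1.571]
force: [-0.9, 0.1, 2.9]
opening: 0.327
finger_force: 25.0
```

```bash
echo '[{},{},{}]' | python3 inch.py 0.5; echo '[{"pos":[0,0,-12]},{"pos":[0,0,-40]},{"pos":[0,0,-40]},{},{}]' | python3 inch.py
python3 - <<'E'
from h import *
im,d,K,C=cam('wrist'); T=toolT(); P=cloud(d,K,C); print(T[:3,3])
np.savez('w4',im=im,d=d,K=K,C=C,P=P)
c=(633,-47.4)
print('sh',circ(im,K,C,c,85,40,60),'disc',circ(im,K,C,c,123,16.5,40))
r=np.hypot(P[...,0]-c[0],P[...,1]-c[1])<50
for lo,hi in [(82,88),(120,126)]:
    g=P[r&(P[...,2]>lo)&(P[...,2]<hi)]; print(len(g),g.mean(0).round(1),((g.min(0)+g.max(0))/2).round(1),(g.max(0)-g.min(0)).round(1))
save('c3',np.hstack([cv2.resize(rect(im,K,C,c,123,25),(400,400)),cv2.resize(rect(im,K,C,c,85,50),(400,400))]))
E
```

```text
t: 9.72
ee_pos: [631.3, -47.3, 116.4]
orientation: [-3.142, 0.0, 1.571]
force: [0.6, -0.5, -0.6]
opening: 0.496
finger_force: 0.0
t: 10.35
ee_pos: [631.2, -47.1, 208.4]
orientation: [-3.142, -0.0, 1.571]
force: [-0.3, -0.4, -0.9]
opening: 0.502
finger_force: 0.0
[630.96898878 -47.0965143  207.87804056]
sh [(np.float32(633.1), np.float32(-46.8), np.float32(40.2))] disc [(np.float32(633.1), np.float32(-37.5), np.float32(15.9)), (np.float32(619.9), np.float32(-51.3), np.float32(15.9)), (np.float32(645.4), np.float32(-23.3), np.float32(17.0))]
4564 [633.5 -42.9  84.5] [633.6 -47.4  84.9] [79.3 79.9  5.9]
1484 [632.4 -46.5 122.5] [632.3 -47.  122.4] [32.1 32.9  4.8]
```

View pics/c3.png

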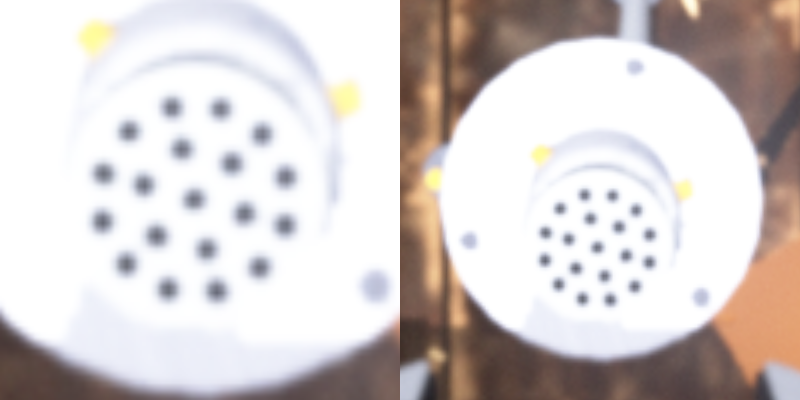

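```bash
echo '[{"pos":[0,0,-46]},{"pos":[0,0,-46]},{"pos":[32.3,-32.1,0]},{"pos":[32.3,-32.1,0]},{"pos":[32.3,-32.1,0]},{"pos":[32.3,-32.1,0]},{"pos":[32.3,-32.1,0]},{"pos":[32.3,-32.1,0]},{"pos":[32.3,-32.1,0]},{"pos":[32.3,-32.1,0]},{"pos":[0,0,45]},{"pos":[0,0,55]},{"pos":[0,0,55]},{"pos":[0,0,55]},{"pos":[0,0,30]},{},{}]' | python3 inch.py 0.53
python3 - <<'E'
from h import *
im,d,K,C=cam('wrist'); T=toolT(); P=cloud(d,K,C); print(T[:3,3])
c=circ(im,K,C,(375,211),8,16.5,40); print(c)
r=(np.hypot(P[...,0]-375,P[...,1]-211)<25)&(P[...,2]>5)&(P[...,2]<11); g=P[r]; print(len(g),((g.min(0)+g.max(0))/2).round(1),(g.max(0)-g.min(0)).round(1))
save('c4',cv2.resize(rect(im,K,C,(375,211),8,40),(500,500)))
E
```

```text
t: 12.52
ee_pos: [374.9, 211.3, 61.3]
orientation: [3.141, -0.0, 1.571]
force: [-0.2, 0.3, -0.3]
opening: 0.531
finger_force: 0.0
[375.1098787  211.49414895  61.5810358 ]
[(np.float32(374.6), np.float32(211.4), np.float32(16.1))]
1299 [375.  211.3   7.6] [31.9 32.4  5.2]
```

```bash
echo '[{"pos":[0,-1.1,28]},{"pos":[0,0,22]},{"pos":[0,0,8.6]},{},{}]' | python3 inch.py; echo '[{},{},{},{}]' | python3 inch.py 0.2 20;echo '[{"pos":[0,0,-20]},{"pos":[0,0,-50]},{"pos":[0,0,-60]},{},{},{}]' | python3 inch.py
python3 - <<'E'
from h import *
im,d,K,C=cam('wrist'); T=toolT(); P=cloud(d,K,C); Q=(P-T[:3,3])@T[:3,:3]
m=(abs(Q[...,0])<25)&(abs(Q[...,1])<13)&(abs(Q[...,2])<30); print(m.sum(),np.percentile(Q[m],[2,50,98],axis=0).round(1))
h=T[2,3]+6; print(circ(im,K,C,T[:2,3],h,16.5,40), T[:3,3])
E
```

```text
t: 13.2
ee_pos: [374.0, 211.5, 2.8]
orientation: [3.141, -0.001, 1.571]
force: [-0.1, 0.0, 0.2]
opening: 0.527
finger_force: 0.0
t: 13.7
ee_pos: [373.6, 211.3, 2.1]
orientation: [3.141, -0.0, 1.571]
force: [-1.5, -0.8, 8.2]
opening: 0.341
finger_force: 20.0
t: 14.45
ee_pos: [372.9, 210.7, 130.9]
orientation: [-3.14, 0.002, 1.571]
force: [-0.3, 0.1, 0.4]
opening: 0.34
finger_force: 20.0
2062 [[-14.7 -12.3  -7.1]
 [  1.2   0.   -5.7]
 [ 15.4  12.5  -0.1]]
[(np.float64(373.6), np.float64(210.6), np.float32(15.9)), (np.float64(349.1), np.float64(200.8), np.float32(15.9)), (np.float64(368.9), np.float64(203.1), np.float32(15.9))] [373.01365686 210.69544347 130.89072533]
```

```bash
echo '[{"pos":[0,0,-45]},{"pos":[0,0,-52]},{"pos":[0,0,-50]},{"pos":[0,0,-25]},{"pos":[-32.2,32.4,0]},{"pos":[-32.2,32.4,0]},{"pos":[-32.2,32.4,0]},{"pos":[-32.2,32.4,0]},{"pos":[-32.2,32.4,0]},{"pos":[-32.2,32.4,0]},{"pos":[-32.2,32.4,0]},{"pos":[-32.2,32.4,0]},{},{"pos":[0,0,45]},{"pos":[0,0,55]},{"pos":[0,0,40]},{"pos":[0,0,13]},{},{},{}]' | python3 inch.py
python3 - <<'E'
from h import *
im,d,K,C=cam('wrist'); T=toolT(); P=cloud(d,K,C); print(T[:3,3],(T[:3,:3].T@(np.array([632.0,-47.1,126])-T[:3,3])).round(1))
print('ring',circ(im,K,C,T[:2,3],T[2,3]+6,16.5,40),'sh',circ(im,K,C,(633,-47),85,40,60))
E
```

```text
t: 17.0
ee_pos: [633.3, -46.4, 152.2]
orientation: [3.14, -0.0, 1.571]
force: [-0.6, 0.5, 0.3]
opening: 0.34
finger_force: 20.0
[633.14853261 -46.39864572 151.94309235] [-0.7 -1.2 25.9]
ring [(np.float64(634.0), np.float64(-46.5), np.float32(15.9)), (np.float64(633.3), np.float64(-34.8), np.float32(15.9)), (np.float64(632.0), np.float64(-25.3), np.float32(15.6))] sh [(np.float32(632.9), np.float32(-46.6), np.float32(40.0)), (np.float32(618.6), np.float32(-77.6), np.float32(38.6))]
```

```bash
echo '[{"pos":[-0.5,-1.2,16]},{"pos":[0,0,9]},{},{},{}]' | python3 inch.py; echo '[{"pos":[0,0,0.6]},{},{}]' | python3 inch.py; echo '[{"pos":[0,0,0.6]},{},{}]' | python3 inch.py
```

```text
t: 17.68
ee_pos: [631.6, -46.9, 126.1]
orientation: [3.141, 0.0, 1.571]
force: [0.1, 0.0, 0.7]
opening: 0.339
finger_force: 20.0
t: 18.05
ee_pos: [631.5, -46.9, 125.3]
orientation: [3.142, 0.0, 1.571]
force: [-0.0, -0.2, -0.6]
opening: 0.34
finger_force: 20.0
t: 18.42
ee_pos: [631.5, -47.0, 124.7]
orientation: [-3.142, 0.0, 1.571]
force: [-0.4, 1.3, -0.3]
opening: 0.339
finger_force: 20.0
```

```bash
echo '[{"pos":[0,0,0.6]},{},{}]' | python3 inch.py;  echo '[{"pos":[0,0,0.6]},{},{}]' | python3 inch.py
```

```text
t: 18.8
ee_pos: [631.5, -47.0, 124.2]
orientation: [3.141, 0.0, 1.571]
force: [-2.3, -0.5, 3.2]
opening: 0.338
finger_force: 20.0
t: 19.18
ee_pos: [631.5, -46.9, 123.5]
orientation: [3.141, 0.0, 1.571]
force: [-1.3, 0.7, 3.6]
opening: 0.34
finger_force: 20.0
```

Contact with the stack. Releasing, then checking.

```bash
echo '[{},{},{}]' | python3 inch.py 0.5; echo '[{"pos":[0,0,-12]},{"pos":[0,0,-40]},{"pos":[0,0,-30]},{},{}]' | python3 inch.py
python3 - <<'E'
from h import *
im,d,K,C=cam('wrist'); T=toolT(); P=cloud(d,K,C); print(T[:3,3])
c=(633,-47)
print('sh',circ(im,K,C,c,85,40,60),'ring',circ(im,K,C,c,131,16.5,30),circ(im,K,C,c,131,9,30))
r=np.hypot(P[...,0]-c[0],P[...,1]-c[1])<50
for lo,hi in [(82,88),(128,134)]:
    g=P[r&(P[...,2]>lo)&(P[...,2]<hi)]; print(len(g),g.mean(0).round(1),((g.min(0)+g.max(0))/2).round(1),(g.max(0)-g.min(0)).round(1))
save('c5',np.hstack([cv2.resize(rect(im,K,C,c,131,25),(400,400)),cv2.resize(rect(im,K,C,c,123,25),(400,400))]))
P=np.load('w1.npz')['P']; 
for x in range(540,580,5):
    m=(abs(P[...,0]-x)<2.5)&(abs(P[...,1]-145)<11); print(x,m.sum(),np.percentile(P[m][:,2],[50,95]).round(1) if m.any() else '')
E
```

```text
t: 19.55
ee_pos: [631.4, -46.9, 123.3]
orientation: [-3.141, 0.0, 1.571]
force: [-0.1, -0.3, 0.4]
opening: 0.499
finger_force: 0.0
t: 20.18
ee_pos: [631.3, -46.8, 205.3]
orientation: [-3.141, -0.0, 1.571]
force: [0.3, -0.3, -0.5]
opening: 0.5
finger_force: 0.0
[631.13338535 -46.78717619 204.94664977]
sh [(np.float32(633.1), np.float32(-46.9), np.float32(40.2)), (np.float32(573.6), np.float32(-100.6), np.float32(39.9))] ring [(np.float32(621.6), np.float32(-46.4), np.float32(17.8)), (np.float32(632.6), np.float32(-36.4), np.float32(16.7)), (np.float32(634.1), np.float32(-47.6), np.float32(15.6))] [(np.float32(631.1), np.float32(-47.9), np.float32(8.1)), (np.float32(616.9), np.float32(-52.1), np.float32(10.4)), (np.float32(641.9), np.float32(-43.9), np.float32(7.8))]
4476 [633.6 -41.6  84.4] [633.7 -47.4  85. ] [78.7 79.6  5.9]
1076 [632.4 -46.6 130.2] [632.3 -47.1 130.3] [32.4 31.7  4.6]
540 121 [46.3 47.5]
545 107 [46.2 47.6]
550 28 [45.3 46.9]
555 41 [ 8.4 11.1]
560 112 [10.6 14.5]
565 94 [11.9 17.9]
570 98 [14.3 17.8]
575 103 [14.9 18.1]
```

View pics/c5.png

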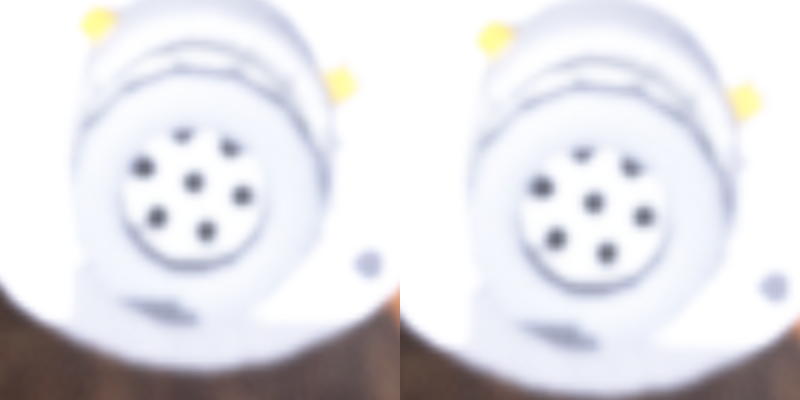

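```bash
echo '[{"pos":[0,0,-45]},{"pos":[0,0,-50]},{"pos":[32,-18.5,0]},{"pos":[32,-18.5,0]},{"pos":[32,-18.5,0]},{"pos":[32,-18.5,0]},{"pos":[32,-18.5,0]},{"pos":[32,-18.5,0]},{"pos":[0,0,45]},{"pos":[0,0,55]},{"pos":[0,0,55]},{"pos":[0,0,35]},{},{},{}]' | python3 inch.py 0.72
python3 - <<'E'
from h import *
im,d,K,C=cam('wrist'); T=toolT(); P=cloud(d,K,C); print(T[:3,3])
c=(521.3,145.3)
print(circ(im,K,C,c,47,28,45),circ(im,K,C,c,47,11.5,30))
r=(np.hypot(P[...,0]-c[0],P[...,1]-c[1])<40)&(P[...,2]>44)&(P[...,2]<50); g=P[r]; print(len(g),((g.min(0)+g.max(0))/2).round(1),(g.max(0)-g.min(0)).round(1))
for x in range(550,580,5):
    m=(abs(P[...,0]-x)<2.5)&(abs(P[...,1]-145)<11); print(x,m.sum(),np.percentile(P[m][:,2],[50,95]).round(1) if m.any() else '')
E
```

```text
t: 22.1
ee_pos: [521.2, 145.4, 111.9]
orientation: [3.14, -0.001, 1.571]
force: [-0.2, 0.1, -0.1]
opening: 0.723
finger_force: 0.0
[521.12421438 145.4051999  111.76327985]
[(np.float32(521.4), np.float32(144.9), np.float32(27.7)), (np.float32(524.4), np.float32(154.2), np.float32(27.6))] [(np.float32(521.4), np.float32(145.4), np.float32(11.0)), (np.float32(509.2), np.float32(134.4), np.float32(11.2)), (np.float32(521.2), np.float32(130.2), np.float32(10.9))]
3808 [521.7 144.8  46.2] [53.5 54.4  4.5]
550 108 [ 7.7 46.9]
555 3027 [169.8 213.1]
560 1688 [166.6 195.5]
565 1490 [166.1 193.1]
570 250 [ 15.1 183. ]
575 191 [14.7 17.6]
```

```bash
echo '[{"pos":[-0.3,-0.7,35]},{"pos":[0,0,37]},{"pos":[0,0,17]},{"pos":[0,0,3]},{},{}]' | python3 inch.py; echo '[{},{},{},{}]' | python3 inch.py 0.4 55
```

```text
t: 22.9
ee_pos: [520.4, 145.0, 19.5]
orientation: [3.14, -0.001, 1.571]
force: [-0.0, 0.5, -0.1]
opening: 0.724
finger_force: 0.0
t: 23.4
ee_pos: [520.1, 144.9, 18.9]
orientation: [3.141, -0.0, 1.571]
force: [-1.0, 0.3, 7.0]
opening: 0.584
finger_force: 55.0
```

```bash
echo '[{"pos":[0,0,-20]},{"pos":[0,0,-45]},{"pos":[0,0,-55]},{"pos":[0,0,-55]},{"pos":[0,0,-55]},{"pos":[0,0,-45]},{"pos":[0,0,-20]},{},{"pos":[-32,18.7,0]},{"pos":[-32,18.7,0]},{"pos":[-32,18.7,0]},{"pos":[-32,18.7,0]},{"pos":[-32,18.7,0]},{"pos":[-32,18.7,0]},{},{"pos":[0,0,40]},{"pos":[0,0,50]},{"pos":[0,0,35]},{},{}]' | python3 inch.py
python3 - <<'E'
from h import *
im,d,K,C=cam('wrist'); T=toolT(); print(T[:3,3],(T[:3,:3].T@(np.array([632.1,-47.0,160])-T[:3,3])).round(1),ctrl.state()['joints'].round(2))
print('collar',circ(im,K,C,T[:2,3],T[2,3]+28,28,45),circ(im,K,C,T[:2,3],T[2,3]+28,11.5,30),'sh',circ(im,K,C,(633,-47),85,40,60))
save('c6',im)
E
```

```text
t: 25.9
ee_pos: [632.3, -47.2, 189.8]
orientation: [3.141, 0.0, 1.571]
force: [-0.2, -0.3, -1.6]
opening: 0.587
finger_force: 55.0
[632.56991652 -47.23808805 190.14245834] [ 0.2 -0.5 30.1] [-0.51  0.55  0.76  1.63 -0.41  1.13  0.35]
collar [(np.float64(633.2), np.float64(-45.9), np.float32(27.7)), (np.float64(634.2), np.float64(-17.6), np.float32(26.6))] [(np.float64(632.9), np.float64(-46.6), np.float32(11.2)), (np.float64(632.9), np.float64(-31.9), np.float32(12.3))] sh [(np.float32(633.1), np.float32(-47.6), np.float32(40.5)), (np.float32(635.1), np.float32(-86.4), np.float32(41.1))]
```

```bash
echo '[{"pos":[-0.5,-0.3,25]},{"pos":[0,0,20]},{"pos":[0,0,8]},{"pos":[0,0,5]},{},{}]' | python3 inch.py; echo '[{"pos":[0,0,4]},{"pos":[0,0,3]},{"pos":[0,0,2]},{},{}]' | python3 inch.py
```

```text
t: 26.7
ee_pos: [632.0, -47.8, 131.0]
orientation: [3.141, 0.0, 1.571]
force: [0.8, 0.4, -1.2]
opening: 0.59
finger_force: 55.0
t: 27.32
ee_pos: [631.7, -47.8, 121.6]
orientation: [3.142, 0.0, 1.571]
force: [-0.5, -0.0, -2.7]
opening: 0.587
finger_force: 55.0
```

```bash
echo '[{"pos":[0,0,2]},{"pos":[0,0,1.2]},{},{}]' | python3 inch.py; echo '[{"pos":[0,0,1]},{},{}]' | python3 inch.py; echo '[{"pos":[0,0,1]},{},{}]' | python3 inch.py
```

```text
t: 27.82
ee_pos: [631.7, -47.7, 118.3]
orientation: [3.142, 0.0, 1.571]
force: [0.0, -0.1, -1.2]
opening: 0.588
finger_force: 55.0
t: 28.2
ee_pos: [631.8, -47.8, 117.9]
orientation: [3.141, -0.0, 1.571]
force: [-3.2, 0.7, 8.0]
opening: 0.587
finger_force: 55.0
t: 28.58
ee_pos: [631.9, -47.9, 117.6]
orientation: [3.141, -0.001, 1.571]
force: [-7.2, 1.6, 18.8]
opening: 0.589
finger_force: 55.0
```

```bash
echo '[{"pos":[0,0,-0.8],"rot":[0,0,0.06]},{"rot":[0,0,0.06]},{"rot":[0,0,0.06]},{"rot":[0,0,0.06]},{}]' | python3 inch.py
```

```text
t: 29.2
ee_pos: [632.3, -47.9, 117.9]
orientation: [3.14, -0.0, 1.33]
force: [-0.5, 0.6, 7.7]
opening: 0.591
finger_force: 55.0
```

```bash
echo '[{"rot":[0,0,0.06]},{"rot":[0,0,0.06]},{"rot":[0,0,0.06]},{"rot":[0,0,0.06]},{}]' | python3 inch.py
```

```text
t: 29.82
ee_pos: [632.3, -48.0, 117.8]
orientation: [3.14, -0.0, 1.09]
force: [-0.8, -0.2, 7.4]
opening: 0.59
finger_force: 55.0
```

```bash
echo '[{"pos":[0,0,0.5],"rot":[0,0,0.06]},{"rot":[0,0,0.06]},{"rot":[0,0,0.06]},{"rot":[0,0,0.06]},{}]' | python3 inch.py
```

```text
t: 30.45
ee_pos: [632.0, -48.3, 117.3]
orientation: [3.14, -0.0, 0.85]
force: [-0.9, -2.1, 7.7]
opening: 0.587
finger_force: 55.0
```

```bash
echo '[{"rot":[0,0,0.06]},{"rot":[0,0,0.06]},{"rot":[0,0,0.06]},{}]' | python3 inch.py
```

```text
t: 30.95
ee_pos: [631.6, -47.6, 116.4]
orientation: [3.141, 0.0, 0.671]
force: [-0.6, 0.6, -1.9]
opening: 0.587
finger_force: 55.0
```

```bash
echo '[{"pos":[0,0,1.5]},{"pos":[0,0,1.5]},{},{}]' | python3 inch.py; python3 -c "
from h import *; s=ctrl.state(); print(s['moment'],s['force'],s['orientation'])"
```

```text
t: 31.45
ee_pos: [631.7, -47.8, 113.6]
orientation: [3.142, 0.0, 0.671]
force: [1.2, 0.8, -2.0]
opening: 0.586
finger_force: 55.0
[-0.03518378  0.08292375  0.02221883] [ 1.1620316   0.77353783 -1.96071681] [3.14154726e+00 5.87482979e-06 6.70899073e-01]
```

```bash
echo '[{"pos":[0,0,2]},{"pos":[0,0,2]},{"pos":[0,0,1.2]},{},{}]' | python3 inch.py; echo '[{"pos":[0,0,1]},{"pos":[0,0,1]},{},{}]' | python3 inch.py; python3 -c "
from h import *; s=ctrl.state(); print(s['moment'],s['force'],s['orientation'])"
```

```text
t: 32.08
ee_pos: [631.7, -47.8, 108.4]
orientation: [3.141, 0.0, 0.671]
force: [-0.9, -1.0, -1.8]
opening: 0.587
finger_force: 55.0
t: 32.58
ee_pos: [631.7, -47.8, 106.5]
orientation: [3.141, -0.0, 0.671]
force: [-1.5, 1.0, 4.1]
opening: 0.587
finger_force: 55.0
[2.82400953e-02 4.16777292e-01 1.71299828e-04] [-1.45199543  1.04091334  4.13986529] [ 3.14146787e+00 -1.16653064e-04  6.70797398e-01]
```

```bash
echo '[{"pos":[0,0,1]},{"pos":[0,0,1]},{},{}]' | python3 inch.py - 60; echo '[{"pos":[0,0,1]},{},{}]' | python3 inch.py; echo '[{"pos":[0,0,1]},{},{}]' | python3 inch.py
```

```text
t: 33.08
ee_pos: [631.8, -47.8, 104.6]
orientation: [3.141, -0.0, 0.671]
force: [-3.2, 1.0, 7.2]
opening: 0.588
finger_force: 60.0
t: 33.45
ee_pos: [631.8, -47.8, 104.3]
orientation: [-3.142, -0.001, 0.671]
force: [-7.9, 2.2, 18.2]
opening: 0.588
finger_force: 60.0
t: 33.83
ee_pos: [631.9, -47.8, 104.2]
orientation: [-3.141, -0.001, 0.671]
force: [-14.1, 5.5, 34.2]
opening: 0.585
finger_force: 60.0
```

```bash
echo '[{"pos":[0,0,-0.5]},{},{},{}]' | python3 inch.py
python3 - <<'E'
from h import *
im,d,K,C=cam('wrist'); P=cloud(d,K,C); c=(632.5,-47)
rr=np.hypot(P[...,0]-c[0],P[...,1]-c[1])
for n,a,b,lo,hi in [('top',13,26,120,140),('shoulder',32,38,80,90)]:
    g=P[(rr>a)&(rr<b)&(P[...,2]>lo)&(P[...,2]<hi)]; A=np.c_[g[:,:2]-c,np.ones(len(g))]; print(n,len(g),np.median(g[:,2]).round(2),np.linalg.lstsq(A,g[:,2],rcond=None)[0].round(4))
save('f',im); s=ctrl.state(); print(s['force'],s['moment'],s['ee_pos'])
E
```

```text
t: 34.33
ee_pos: [631.9, -47.8, 104.2]
orientation: [-3.141, -0.001, 0.671]
force: [-10.8, 5.0, 26.8]
opening: 0.591
finger_force: 60.0
top 7205 131.36 [-1.900000e-03 -9.100000e-03  1.312827e+02]
shoulder 2022 84.47 [-4.50000e-03 -8.00000e-03  8.47763e+01]
[-10.68828422   4.20320786  26.97364691] [ 0.70004108  2.58234822 -0.03445244] [631.8228818  -47.76901775 104.21541259]
```

View pics/f.png

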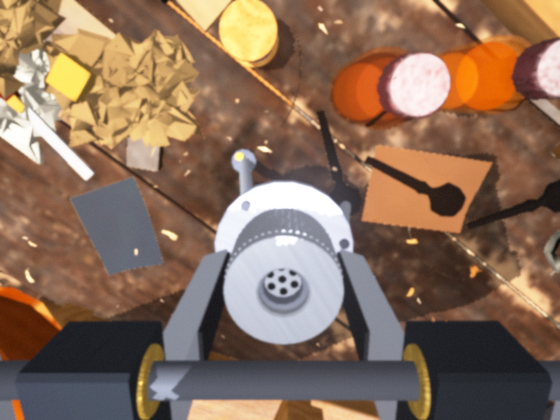

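The picture shows the collar on the cell with its top at (283,287), and the disc and ring visible through its window. Its top is 46.9 mm above the shoulder, so it is fully home, and the arm is pressing it down with 27 N.

```bash
python3 -c "
from station import ctrl; print(ctrl.sign_off())"
```

```text
the job is handed in; nothing more can be done
None
```

The strainer is ready for the locking pin and the job is handed in: disc and ring are stacked on the seat within about 1 mm of centre, and the collar is keyed over the pins and fully home, still gripped and pressed down with about 27 N; no knock on the violin or the loose things showed in the force readings, though I took no final overview picture to check them, and it took about 34 s.

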